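Fetch the optics case from behind the lens and under the raised breadboard

TASK

Get the slim optics case out from under the raised breadboard and lay it flat on the bench mat, lid up. First move the lens that stands in its way off to one side and leave it standing upright on the bare table. Set both things down gently, and do not bump the raised breadboard or disturb the other things on the bench.

Things in the scene. Friction and masses are not known exactly. Their poses are not given: they have to be found in the camera images.
- platform: Raised breadboard, fixed: plate 260 wide (its y), 200 deep (its x), 12.7 thick, top 63.5 mm above the table, on 25 mm pillars at x = 37.5 and 162.5, y = +-112.5 mm. Optics up to 155 mm above the table stand on it at x = 110 to 170. Origin on the table under the middle of its front edge; x points away from the robot into the bay, so the plate covers x = 0 to 200.
- case_centre (a point): Centre (half-way up) of the loose optics case: closed grey box 150 mm long (its x), 52 wide (its y), 38 high (its z, up through the lid), about 0.22 kg. At the start its front 50 to 70 mm stick out towards the robot; the rest is under the plate, which has its underside 50.8 mm above the table, so the case must first be drawn out towards its own -x.
- case_front (a point): Middle of the case's front end face (the end towards the robot at the start), half-way up: 75 mm along -x from its centre. Same axes as the case.
- case_rear (a point): Middle of the case's rear end face (under the plate at the start), half-way up: 75 mm along +x from its centre.
- lens_centre (a point): Centre (half-way up, on the axis) of the loose black objective lens standing upright close in front of the case's front end: 100 mm tall, about 0.42 kg. Round; from the table up: diameter 58 mm to 12 mm height, 57 to 46, then 47 (the place to hold it) to 88, 43 to the top. Its z axis points up.
- mat: Plain light-grey bench mat lying on the table, fixed, 200 mm long (its x), 160 mm wide (its y), 4 mm thick. Origin at the centre of its underside.
- driver_box: Aluminium electronics box, 150 mm (its x) by 105 mm (its y), 57 mm high, loose, 1.2 kg; not part of the job. Origin at the centre of its underside.
- bottle: Empty glass bottle with a screw cap, diameter 56 mm, 106 mm tall, loose; not part of the job. Origin at the centre of its underside.
- post: Steel post in a black post holder on a base plate 50 mm (its x) by 75 mm (its y), 131 mm tall, loose; not part of the job. Origin at the centre of its underside.
Mind the look-alikes: they are no part of the job. What is shaped like the part that bears case_centre but orange is not meant.

How it is judged:
By the outcome, as a careful person would: the job done as asked, in the order asked, and still so for the second after the job is handed in, with the robot touching nothing.
It also fails if it takes over 51 s, if anything falls off the work surface, if the arm or the gripper's body presses on something with over 40 N, if the wrist force passes 120 N, or if a joint passes its speed limit or range.

ROBOT

A 6-joint arm with a two-finger parallel gripper is mounted at the origin on the work surface. World frame = base frame: x ahead of the robot, y to its left, z up, the work surface at z = 0. Lengths are in mm, angles in rad, forces in N, time in s.
With the tool pointing down it reaches from about 275 to 725 mm from the base axis. Payload 5.6 kg.
Tool frame: the origin (TCP) lies at the very end of the fingers, on their centre line; the grasp point (between the pads) lies 19 mm behind it (r.pinch_z is the distance from the TCP to the grasp point, in mm); x points along the fingers, y is the direction in which the jaws open and shut, and the axes are right-handed (so a half turn about x gives the same grasp; the last joint's range is limited). The gripper opens to 85 mm and grips with 20 to 120 N. Pads are 22 mm wide; open, the fingers measure 114 mm over their backs; the gripper's body (76 mm by 85 mm) begins 54 mm behind the grasp point. The pads swing forward as they close: fully open they stand 13 mm farther back than shut.
Start: joints at [0.285, 0.255, 0.108, 0, -1.424, -0.285], TCP at [549.993, 0.025, 194.383] pointing down, gripper open.
Joint ranges: [-2.95, 2.95], [-1.21, 1.97], [-1.09, 1.5], [-2.87, 1.71], [-2.94, -0.07], [-3.05, 3.05]. Speed limits (rad/s): [2.57, 2.57, 3.14, 3.14, 3.14, 3.14].

INTERFACE

Orientations are given as a unit quaternion [x, y, z, w].
In Python, from workcell import r gives the robot as it stands. The module is installed in compiled form; this text tells all that it offers. Calls block until the motion is done:
- r.reach(position, orientation): joint-space move of the TCP to a pose.
- r.servo_line(position, attitude=None, velocity=150): straight line of the TCP; attitude=None keeps the orientation; velocity is the mean speed in mm/s.
- r.movej(angles): joint-space move.
- r.gripper_open() and r.close_gripper(grip_force=None): open the fingers fully, or close them until they stop; grip_force is the grip in N (None keeps the last).
- r.dwell(seconds).
- r.solve_ik(position, orientation): joint angles nearest the present ones, or None.
- r.observe(): the state.
- r.get_image(name): name is "scene" or "side" or "wrist"; returns a dict with "img" (420x560x3 uint8, red, green, blue), "range_z" (420x560 float32, mm along the optical axis (not along the pixel's ray), 0 where there is no reading), "vertical_fov" (degrees; the focal length in pixels is half the picture's height over the tangent of half this angle, whatever the lens; pixels are square), "cx", "cy" (the principal point, pixels), "R" (3x3) and "t" (3): a world point X has camera coordinates R X + t. Camera axes: x right, y down, z forward; pixel columns grow to the right and rows downward; lengths in mm; the calibration is good to about 2 mm. A picture is of the moment at which its call begins.
A pose or a line that the arm cannot do raises r.Unreachable and nothing moves.
- r.hand_in(): hands the job in, once; it reports no verdict.
Trained networks look in a picture, given as the dict that the camera call returned (one of the last four; its "shot" number tells which), for a name from the list of things; names that differ only in an ending like _2 or _b are one class to them, and where a whole thing is asked for, a point or a joint stands for the part that bears it (a point fixed in the world has none). Each returns a list of dicts, best first, with "confidence" (0 to 1); they miss things now and then, are a little off and sometimes report something else, mostly with a low value. They report only what shows in the picture. A call takes as long as a camera call. They do not tell look-alikes from the thing itself.
- r.recognise(label, picture): "point" ([x, y, z] in mm, in world coordinates, good to about 4 mm: the middle of the surface that is visible of it).
- r.tip_of(label, picture): "point" ([x, y, z] in mm, in world coordinates, good to about 4 mm: a listed point, or the origin of a listed thing).
The state is a dict: "time_s": time; "q": joint angles; "qd": joint speeds; "joint_torque": joint torques, N m; "eef_pos": TCP position; "eef_rot": TCP orientation; "force": force on the tool from outside, world axes, zero at the start; "ft_torque": the same for the moment, N m; "width": opening from 0.0 (shut) to 1.0 (fully open).
Only numpy, scipy, OpenCV 4.12 (cv2) and the standard library are available. Lean on these libraries where they do the work, as an engineer would, in place of code of your own. Each camera call takes 0.05 s, during which the arm holds its last target.

## Working session

There is one attempt and no reset: what is moved stays moved. The work goes in short steps, each a Python script; the robot and the scene stay as the last script left them, time stands still between calls to the robot, and variables do not carry over. Pictures are saved under pics/ and viewed, and the job is handed in when it is done.

```bash
mkdir -p pics; cat > h.py <<'E'
from workcell import r
import numpy as np, cv2
def save(p,n,s=1.0,crop=None):
    im=cv2.cvtColor(p["img"],cv2.COLOR_RGB2BGR)
    if crop: im=im[crop[1]:crop[3],crop[0]:crop[2]]
    if s!=1: im=cv2.resize(im,None,fx=s,fy=s,interpolation=cv2.INTER_CUBIC)
    cv2.imwrite("pics/"+n,im)
def cloud(p):
    h,w=p["range_z"].shape
    f=h/2/np.tan(np.radians(p["vertical_fov"])/2)
    v,u=np.mgrid[:h,:w]; z=p["range_z"].astype(float)
    c=np.stack([(u-p["cx"])/f*z,(v-p["cy"])/f*z,z],-1)
    X=(c-p["t"])@p["R"]; X[z==0]=np.nan
    return X
def proj(p,X):
    f=p["img"].shape[0]/2/np.tan(np.radians(p["vertical_fov"])/2)
    c=np.array(p["R"])@np.array(X)+p["t"]; return [round(c[0]/c[2]*f+p["cx"]),round(c[1]/c[2]*f+p["cy"])]
E
python3 - <<'E'
from h import *
for n in ["scene","side","wrist"]:
    p=r.get_image(n); save(p,n+"0.png"); np.save(n+"0.npy",cloud(p))
    print(n)
    for l in ["platform","case_centre","case_front","lens_centre","mat","driver_box","bottle","post"]:
        print(l,[(np.round(d["point"]).tolist(),round(d["confidence"],2),proj(p,d["point"])) for d in r.tip_of(l,p)[:3]])
s=r.observe();print(s["time_s"],s["eef_rot"],r.pinch_z)
E
```

```text
scene
platform [([658.0, -73.0, -3.0], 0.75, [288, 270])]
case_centre [([730.0, 244.0, 20.0], 0.87, [392, 208]), ([371.0, -32.0, 21.0], 0.66, [211, 205])]
case_front [([594.0, -65.0, 20.0], 0.93, [268, 248]), ([667.0, 205.0, 19.0], 0.78, [362, 206]), ([431.0, 15.0, 19.0], 0.72, [241, 206])]
lens_centre [([546.0, -57.0, 52.0], 0.69, [253, 226])]
mat [([454.0, 316.0, 2.0], 0.68, [319, 169])]
driver_box [([453.0, 312.0, 4.0], 0.69, [318, 169])]
bottle [([668.0, -383.0, -2.0], 0.69, [172, 374])]
post [([655.0, 412.0, -1.0], 0.85, [395, 179])]
side
platform [([658.0, -76.0, -1.0], 0.8, [327, 244])]
case_centre [([372.0, -37.0, 15.0], 0.86, [202, 259]), ([676.0, -57.0, 17.0], 0.64, [332, 231])]
case_front [([668.0, 198.0, 19.0], 0.84, [294, 162]), ([429.0, 17.0, 20.0], 0.82, [222, 234]), ([549.0, -62.0, 52.0], 0.67, [280, 237])]
lens_centre [([543.0, -64.0, 51.0], 0.62, [278, 239])]
mat [([452.0, 314.0, -1.0], 0.97, [207, 157])]
driver_box [([408.0, -309.0, -1.0], 0.86, [249, 367])]
bottle [([675.0, -383.0, -1.0], 0.79, [393, 361])]
post []
wrist
platform []
case_centre [([375.0, -36.0, 15.0], 0.96, [445, 148]), ([669.0, -53.0, 17.0], 0.81, [170, 132])]
case_front [([429.0, 17.0, 17.0], 0.85, [391, 197]), ([596.0, -69.0, 21.0], 0.69, [238, 116]), ([674.0, 199.0, 17.0], 0.56, [185, 337])]
lens_centre []
mat []
driver_box []
bottle []
post []
1.35 [ 0.50001314 -0.49998378 -0.4999921  -0.50001099] 18.700000000000003
```

View pics/scene0.png

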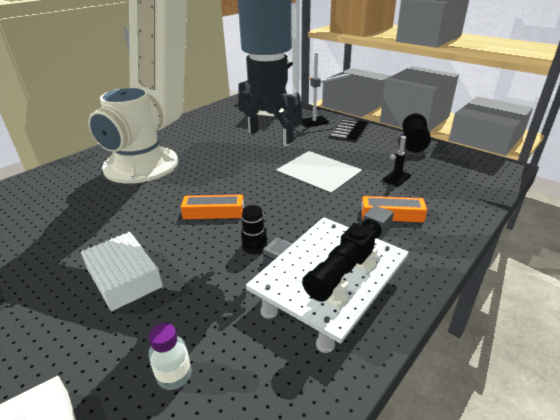

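View pics/side0.png

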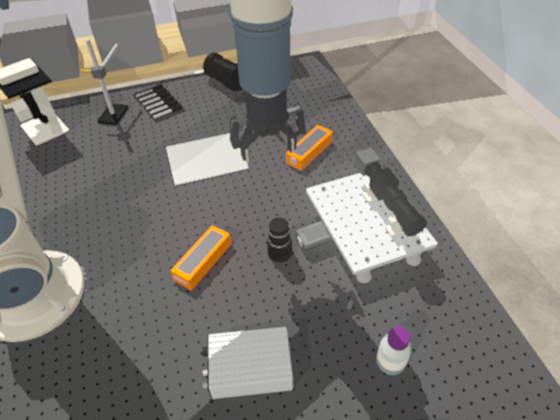

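View pics/wrist0.png

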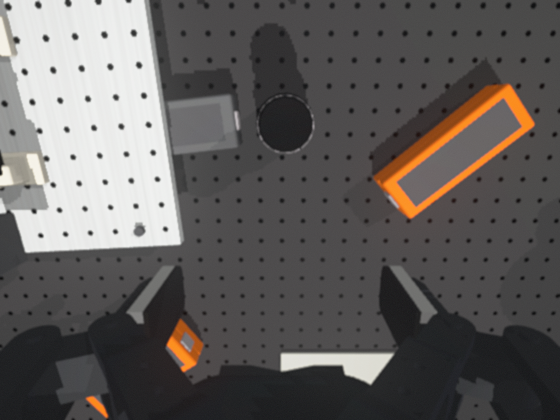

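The grey case could be mistaken for two orange look-alikes, at scene (212,207) and (393,208) and wrist (455,150) and (185,345). The real one is grey and sits half under the plate, at scene (277,248) and wrist (205,123). The lens is black and upright at scene (253,230) and wrist (285,123). The black tubes on the platform and by the far post are not it. Next I'll take a close crop and measure from depth.

```bash
python3 - <<'E'
from h import *
p=r.get_image("wrist"); save(p,"crop1.png",3,(120,60,340,200)); X=np.load("wrist0.npy")
hsv=cv2.cvtColor(p["img"],cv2.COLOR_RGB2HSV)
x,y,z=X[...,0],X[...,1],X[...,2]
def rect(m,n):
    m=cv2.morphologyEx(m.astype(np.uint8),cv2.MORPH_OPEN,np.ones((3,3)))
    k,l,s,c=cv2.connectedComponentsWithStats(m); i=1+np.argmax(s[1:,4]); m=l==i
    P=X[m][:,:2].astype(np.float32); print(n,m.sum(),"z",np.median(z[m]),cv2.minAreaRect(P),P.min(0),P.max(0)); return P
roi=(x>540)&(x<650)&(y<0)&(y>-130)
P=rect(roi&(z>33)&(z<43)&(x>570),"caselid")
print(cv2.boxPoints(cv2.minAreaRect(P)))
P=rect(roi&(z>95),"lens top"); print(cv2.minEnclosingCircle(P))
P=rect((z>58)&(z<69)&(x>600),"platform"); print(cv2.boxPoints(cv2.minAreaRect(P)))
for n in("scene","side"):
    X=np.load(n+"0.npy");x,y,z=X[...,0],X[...,1],X[...,2]
    q=r.get_image(n)["img"].min(-1)
    rect((q>140)&(z>-3)&(z<10)&(x>300)&(x<600)&(y>180)&(y<450),n+" mat")
    P=rect((z>58)&(z<69)&(x>600)&(x<950)&(y<150)&(y>-300),n+" plat"); print(cv2.boxPoints(cv2.minAreaRect(P)))
    m=(z>70)&(z<95)&(x>500)&(x<600)&(y<0)&(y>-130); rect(m,n+" lens")
    rect((z>33)&(z<43)&(x>570)&(x<650)&(y<0)&(y>-130),n+" lid")
E
```

```text
caselid 2983 z 39.08253575575072 ((623.7538452148438, -62.46503448486328), (57.79008102416992, 51.97748947143555), 6.443540573120117) [594.4034   -90.637596] [649.99457  -34.121944]
[[592.12476  -39.883186]
 [597.9579   -91.532326]
 [655.38293  -85.04688 ]
 [649.5498   -33.397743]]
lens top 22831 z 310.9610465935249 ((582.4688110351562, -10.253604888916016), (86.35430145263672, 17.993511199951172), 7.599306583404541) [540.0348  -21.29684] [ 6.2615106e+02 -2.0966249e-02]
((583.0177612304688, -14.061744689941406), 43.22459030151367)
platform 38186 z 64.38505698711572 ((744.2158203125, -51.968536376953125), (171.95013427734375, 222.58013916015625), 2.830087900161743) [ 653.26    -162.15396] [826.70447  62.25183]
[[ 652.8507    54.94084]
 [ 663.84045 -167.36781]
 [ 835.58093 -158.87791]
 [ 824.5912    63.43074]]
scene mat 1817 z 3.0708106787337504 ((451.10791015625, 318.5868835449219), (210.15579223632812, 172.11187744140625), 1.1668221950531006) [347.24466 230.87566] [555.0076 405.3996]
scene plat 7452 z 63.169763559237325 ((760.0811157226562, -70.48922729492188), (201.9993438720703, 26
[... 679 characters left out ...]
81282) [347.96136 227.99188] [548.12317 401.30023]
side plat 5779 z 62.38241847101259 ((755.3793334960938, -70.645263671875), (200.5124053955078, 264.5501708984375), 3.3181941509246826) [ 649.6071  -205.99892] [862.5843    61.552067]
[[ 647.63495    55.605133]
 [ 662.94745  -208.50153 ]
 [ 863.1237   -196.89566 ]
 [ 847.8112     67.211   ]]
side lens 168 z 84.26794500140493 ((541.2012939453125, -77.54633331298828), (23.166236877441406, 46.13581085205078), 74.46581268310547) [520.7365   -89.971466] [566.43567  -60.208447]
side lid 434 z 36.82916856732744 ((622.7548828125, -63.5135498046875), (58.582542419433594, 54.7859001159668), 5.783594608306885) [592.1246 -91.3259] [649.89307  -33.711662]
```

View pics/crop1.png

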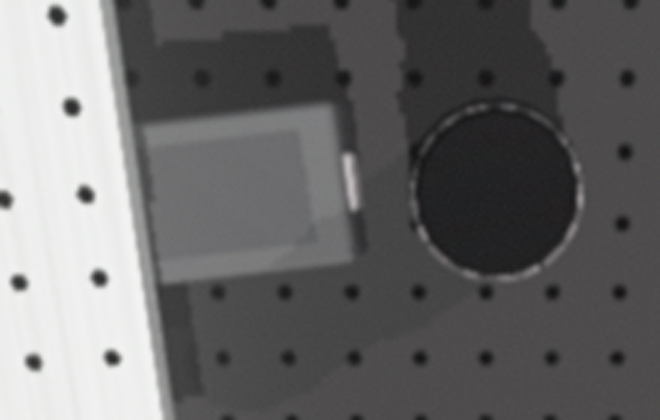

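The crop confirms the grey case, with its front label at wrist (237,122), and the round lens top at wrist (285,123). Next I'll refine the lens position, move above it and check from the wrist.

```bash
cat >> h.py <<'E'
from scipy.spatial.transform import Rotation as Ro
def down(yaw):  # jaw axis (tool y) along yaw+90deg in world; tool x down
    x=np.array([0,0,-1.]); y=np.array([-np.sin(yaw),np.cos(yaw),0]); z=np.cross(x,y)
    A=Ro.from_matrix(np.stack([x,y,z],1)).as_quat()
    B=Ro.from_matrix(np.stack([x,-y,-z],1)).as_quat()
    return A,B
def pick(pos,yaw):
    q0=np.array(r.observe()["q"]);best=None
    for Q in down(yaw):
        q=r.solve_ik(list(pos),list(Q))
        if q is None: continue
        c=np.abs(np.array(q)-q0).max()
        if best is None or c<best[0]: best=(c,Q,q)
    print("pick",np.round(best[0],2),np.round(best[2],2)); return list(best[1])
E
python3 - <<'E'
from h import *
X=np.load("wrist0.npy");x,y,z=X[...,0],X[...,1],X[...,2]
m=(x>500)&(x<600)&(y<-20)&(y>-120)&(z>92)&(z<108)
P=X[m][:,:2].astype(np.float32);print(len(P),cv2.minEnclosingCircle(P),cv2.minAreaRect(P),P.mean(0))
print(Ro.from_quat(r.observe()["eef_rot"]).as_matrix().round(2).tolist())
c=cv2.minEnclosingCircle(P)[0]
pos=[c[0],c[1],160]; Q=pick(pos,0.0)
r.reach(pos,Q)
s=r.observe();print(s["time_s"],s["eef_pos"],s["force"])
p=r.get_image("wrist");save(p,"w1.png");X=cloud(p);x,y,z=X[...,0],X[...,1],X[...,2]
m=(x>500)&(x<600)&(y<-20)&(y>-120)&(z>92)&(z<108)
P=X[m][:,:2].astype(np.float32)
if len(P): print(len(P),cv2.minEnclosingCircle(P),cv2.minAreaRect(P))
E
```

```text
2256 ((548.2545166015625, -63.06624984741211), 21.412662506103516) ((548.2759399414062, -63.15876007080078), (41.923927307128906, 41.93963623046875), 64.132080078125) [548.30963  -63.334793]
[[0.0, -1.0, 0.0], [0.0, 0.0, 1.0], [-1.0, -0.0, 0.0]]
pick 1.46 [ 0.17  0.27  0.04  0.   -1.34 -1.74]
2.8083 [548.34866614 -62.97410456 160.12686911] [ 0.41235563 -0.10853394 -0.11975356]
2468 ((547.8893432617188, -62.55936050415039), 21.52675437927246) ((547.97802734375, -62.73013687133789), (42.0961799621582, 42.05783462524414), 63.32514190673828)
```

View pics/w1.png

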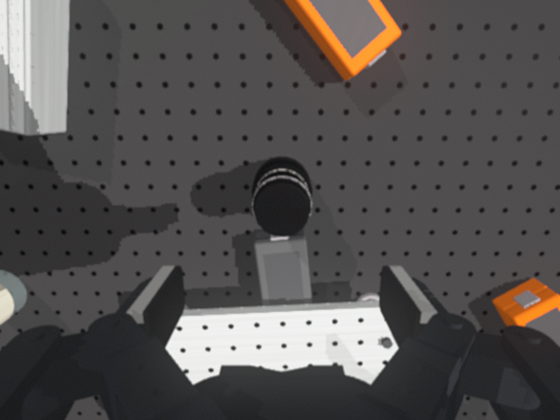

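The lens top fits at (548,-63), centred between the jaws, with the case right behind it and nothing beside it. Descending to grip it.

```bash
python3 - <<'E'
from h import *
r.servo_line([548.1,-62.9,49],velocity=100)
r.close_gripper(40)
s=r.observe();print(s["time_s"],s["width"],s["force"].round(1) if hasattr(s["force"],"round") else s["force"],s["eef_pos"])
r.servo_line([548.1,-62.9,100],velocity=100)
s=r.observe();print(s["time_s"],s["width"],s["force"],s["eef_pos"])
p=r.get_image("side");save(p,"s1.png");
E
```

```text
4.6 0.4807325272104903 [-1.3  0.3  4. ] [548.62947493 -62.94473242  49.6376443 ]
5.2583 0.48069630534446195 [-0.84011332 -1.26774552 -4.78205963] [547.18933793 -62.734683    98.85909134]
```

View pics/s1.png

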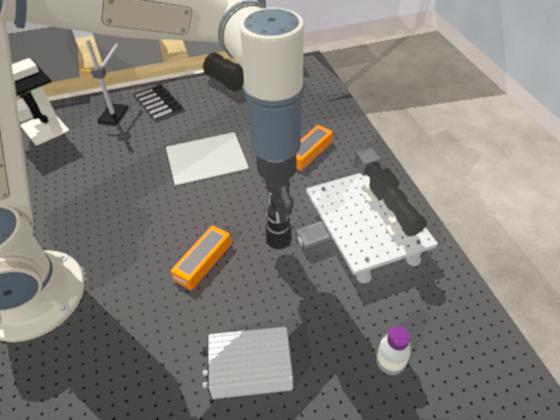

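The lens is lifted (4.8 N load) and the case is undisturbed at side (315,236). Placing it on bare table at about (530,-195), between the driver box, bottle and platform.

```bash
python3 - <<'E'
from h import *
r.servo_line([530,-195,100],velocity=150)
r.servo_line([530,-195,56],velocity=80)
f0=np.array(r.observe()["force"])
z=56
while z>46:
    z-=1; r.servo_line([530,-195,z],velocity=25)
    s=r.observe(); f=np.array(s["force"])
    if f[2]-f0[2]>2.5: break
print(z,f0,f,s["eef_pos"],s["time_s"])
r.gripper_open()
r.servo_line([530,-195,125],velocity=130)
s=r.observe();print(s["time_s"])
p=r.get_image("wrist");save(p,"w2.png");X=cloud(p);x,y,z=X[...,0],X[...,1],X[...,2]
m=(x>480)&(x<580)&(y<-145)&(y>-245)&(z>92)&(z<108)
P=X[m][:,:2].astype(np.float32)
if len(P): print(len(P),cv2.minEnclosingCircle(P),np.median(z[m]),np.ptp(z[m]))
p=r.get_image("scene");save(p,"sc2.png");X=cloud(p);x,y,z=X[...,0],X[...,1],X[...,2]
m=(z>33)&(z<43)&(x>570)&(x<655)&(y<-20)&(y>-120)
P=X[m][:,:2].astype(np.float32);print(cv2.minAreaRect(P),cv2.boxPoints(cv2.minAreaRect(P)))
E
```

```text
49 [ 0.00360567 -0.53348763 -3.17205656] [-1.78113706  2.093302    2.18407673] [ 530.26313081 -195.13938011   49.6927575 ] 8.8
10.0417
3296 ((530.10205078125, -195.07208251953125), 21.596298217773438) 100.86101494949801 11.119752481105238
((620.2054443359375, -63.516639709472656), (43.64842224121094, 51.93577575683594), 5.208775520324707) [[596.1139   -39.637295]
 [600.82886  -91.35861 ]
 [644.297    -87.39598 ]
 [639.58203  -35.674667]]
```

View pics/sc2.png

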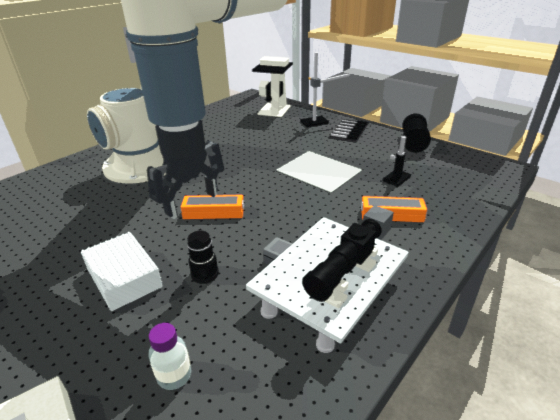

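View pics/w2.png

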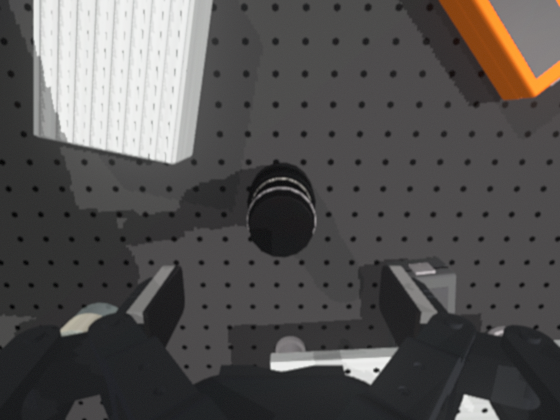

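The lens stands upright at (530,-195), and its top height of 101 mm matches what it should be. Now I'll move above the exposed front of the case, keeping clear of the plate edge at x≈658.

```bash
python3 - <<'E'
from h import *
yaw=0.105
pos=[617.4,-63.3,125]; Q=pick(pos,yaw)
r.servo_line([560,-130,140],velocity=200)
r.servo_line(pos,Q,velocity=150)
s=r.observe();print(s["time_s"],s["eef_pos"])
p=r.get_image("wrist");save(p,"w3.png");X=cloud(p);x,y,z=X[...,0],X[...,1],X[...,2]
m=(z>33)&(z<43)&(x>570)&(x<675)&(y<-20)&(y>-120)
P=X[m][:,:2].astype(np.float32);print(len(P),cv2.minAreaRect(P) if len(P) else 0, cv2.boxPoints(cv2.minAreaRect(P)))
E
```

```text
pick 0.22 [ 0.15  0.42  0.17  0.   -1.32 -1.62]
11.4 [617.18028671 -63.6651434  125.01727625]
4821 ((630.7213745117188, -61.362579345703125), (72.08082580566406, 52.120452880859375), 6.256984710693359) [[592.05536  -39.385567]
 [597.7359   -91.19553 ]
 [669.3874   -83.33959 ]
 [663.70685  -31.529625]]
```

View pics/w3.png

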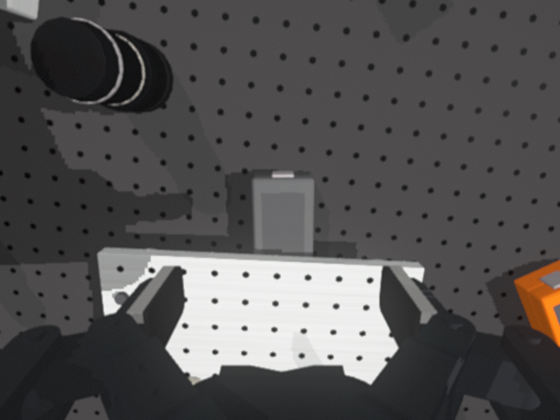

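The lid rectangle is 52 mm wide with yaw 6.3° and front centre at (595,-65), all as expected. Descending, gripping and drawing the case out along its axis.

```bash
python3 - <<'E'
from h import *
yaw=0.108; u=np.array([np.cos(yaw),np.sin(yaw),0])
F=np.array([594.9,-65.3,0])
g=F+20*u
r.servo_line([*g[:2],60],velocity=120)
print(r.observe()["force"])
r.servo_line([*g[:2],9],velocity=80)
s=r.observe();print(s["time_s"],s["eef_pos"],s["force"])
r.close_gripper(40)
s=r.observe();print(s["time_s"],s["width"],s["eef_pos"],s["force"])
for d in (40,115):
    e=g-d*u; r.servo_line([*e[:2],9],velocity=90)
    s=r.observe();print(s["time_s"],s["eef_pos"],s["force"],s["width"])
p=r.get_image("side");save(p,"s3.png")
E
```

```text
[ 0.15635379 -0.34413759  0.87936245]
12.925 [615.27311187 -63.17529836   9.50725552] [ 0.01030996 -0.15218624 -0.54125369]
13.6917 4.370841357700571e-05 [614.80939665 -63.17571065   9.00863555] [1.17691231 0.14807843 0.03308905]
14.2833 [575.54886907 -67.4641862    9.32982031] [ 0.30757597 -0.05472618 -0.22716097] -0.002296780594391649
15.2667 [501.07234126 -75.47553588   9.09267085] [-0.08193764  0.58280326  0.25675061] 0.0006507831698203061
```

View pics/s3.png

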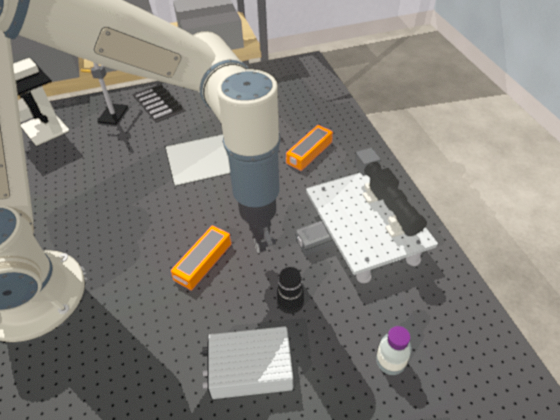

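The gripper shut completely (width 0), so the grasp missed and the case is still at side (315,236). I'll look before trying again.

```bash
python3 - <<'E'
from h import *
p=r.get_image("wrist");save(p,"w4.png");X=cloud(p);x,y,z=X[...,0],X[...,1],X[...,2]
m=(z>33)&(z<43)&(x>570)&(x<675)&(y<-20)&(y>-120)
P=X[m][:,:2].astype(np.float32);print(len(P));
if len(P): print(cv2.minAreaRect(P),cv2.boxPoints(cv2.minAreaRect(P)))
for n in("side","scene"):
    p=r.get_image(n);save(p,n+"4.png",3,(150,180,410,330));X=cloud(p);x,y,z=X[...,0],X[...,1],X[...,2]
    m=(z>33)&(z<43)&(x>570)&(x<655)&(y<-20)&(y>-120)
    P=X[m][:,:2].astype(np.float32);print(n,len(P),cv2.boxPoints(cv2.minAreaRect(P)).tolist())
    m=(z>56)&(z<69)&(x>600)&(x<950)&(y<150)&(y>-300);P=X[m][:,:2].astype(np.float32);print(cv2.boxPoints(cv2.minAreaRect(P)).tolist())
E
```

```text
0
side 488 [[589.5394897460938, -39.46199417114258], [594.0703735351562, -94.0083236694336], [658.6470336914062, -88.64427185058594], [654.1161499023438, -34.097938537597656]]
[[649.0595092773438, 54.4952278137207], [661.8352661132812, -207.8220977783203], [863.9191284179688, -197.97987365722656], [851.1433715820312, 64.33744812011719]]
scene 323 [[595.376953125, -40.65654373168945], [600.72119140625, -91.72174835205078], [644.896484375, -87.09860229492188], [639.55224609375, -36.03339385986328]]
[[652.94140625, 55.94105911254883], [666.1673583984375, -206.2054901123047], [867.381103515625, -196.0537872314453], [854.1551513671875, 66.09275817871094]]
```

View pics/w4.png

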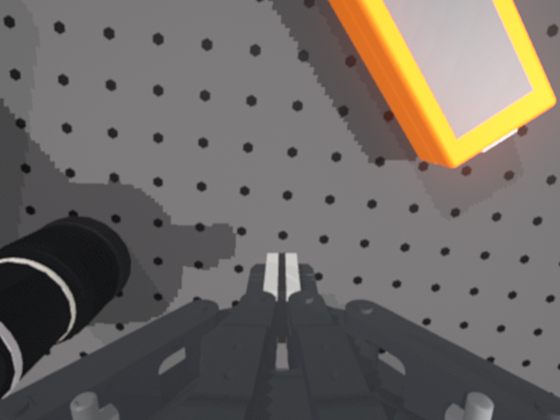

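View pics/scene4.png

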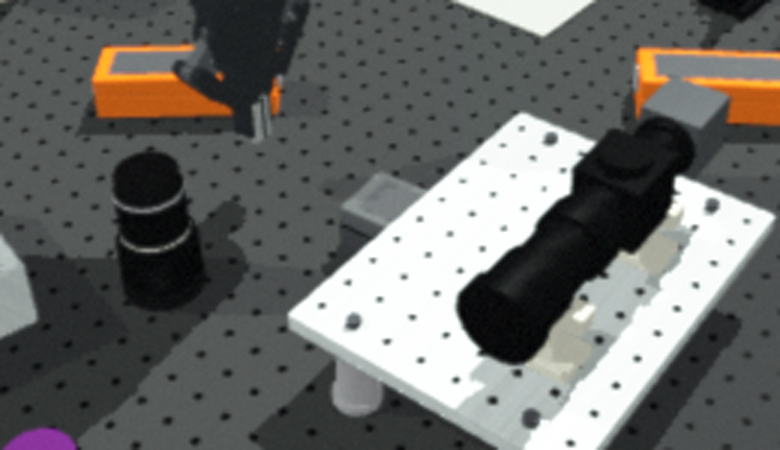

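```bash
python3 - <<'E'
from h import *
s=r.observe();print(s["time_s"],s["eef_pos"],s["width"],s["q"])
for n in("side","scene"):
    p=r.get_image(n);X=cloud(p);x,y,z=X[...,0],X[...,1],X[...,2]
    print(n,proj(p,s["eef_pos"]),proj(p,[595,-65,38]))
    m=(z>8)&(z<120)&(x>450)&(x<550)&(y<-30)&(y>-120)
    P=X[m]
    for a in range(8,120,10):
        k=P[(P[:,2]>=a)&(P[:,2]<a+10)]
        if len(k):print(a,len(k),k.mean(0).round(),k.min(0).round(),k.max(0).round())
    save(p,n+"5.png",4,(200,150,340,270))
E
```

```text
15.4667 [500.83929252 -75.48307949   8.88922898] 0.0008126223214070573 [ 1.60221768e-01  3.09525124e-01 -3.20920440e-01  5.81915881e-05
 -9.40310312e-01 -1.62598798e+00]
side [262, 259] [300, 237]
38 2 [502. -81.  46.] [494. -82.  45.] [510. -80.  47.]
48 19 [495. -86.  54.] [487. -91.  49.] [506. -73.  58.]
58 25 [494. -85.  63.] [487. -92.  59.] [506. -75.  67.]
68 8 [490. -83.  73.] [488. -89.  68.] [493. -76.  78.]
78 3 [487. -78.  83.] [487. -88.  79.] [488. -72.  87.]
88 33 [493. -88.  95.] [ 483. -111.   89.] [505. -51.  98.]
98 21 [490. -95. 103.] [ 483. -120.   99.] [498. -43. 108.]
108 38 [492. -93. 113.] [ 480. -119.  108.] [517. -66. 118.]
118 5 [485. -85. 119.] [481. -95. 118.] [490. -73. 120.]
scene [235, 237] [268, 241]
38 6 [505. -80.  46.] [496. -82.  44.] [513. -76.  47.]
48 30 [510. -79.  53.] [497. -88.  49.] [515. -60.  58.]
58 47 [509. -80.  63.] [498. -90.  58.] [515. -61.  68.]
68 47 [509. -82.  73.] [496. -90.  68.] [515. -62.  78.]
78 28 [511. -78.  82.] [505. -88.  79.] [515. -63.  88.]
88 91 [511. -78.  94.] [ 494. -111.   88.] [519. -40.  98.]
98 93 [511. -79. 103.] [ 493. -117.   98.] [519. -36. 108.]
108 122 [511. -78. 113.] [ 487. -120.  108.] [522. -31. 118.]
118 23 [514. -71. 119.] [ 501. -119.  118.] [521. -35. 120.]
```

View pics/side5.png

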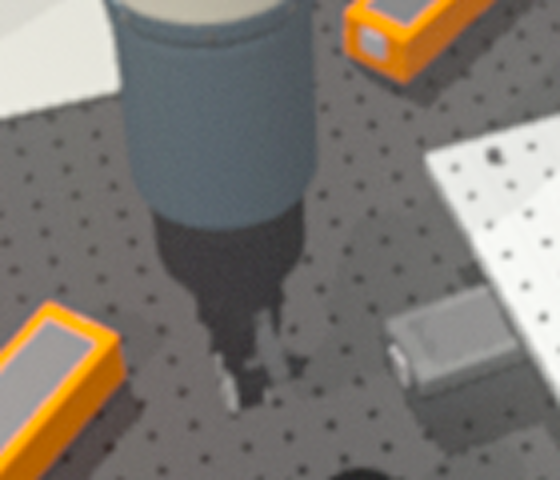

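```bash
python3 - <<'E'
from h import *
p=r.get_image("wrist");X=cloud(p);s=r.observe()
print(proj(p,s["eef_pos"]),[proj(p,np.array(s["eef_pos"])+[0,0,d]) for d in (15,35,50)])
for uv in [(272,260),(292,260),(272,280),(270,290),(255,270),(310,280)]:print(uv,X[uv[1],uv[0]].round())
print("cam",(-np.array(p["R"]).T@p["t"]).round(), "table",X[100,200].round(), X[200,150].round())
E
```

```text
[282, 239] [[282, 249], [282, 265], [282, 280]]
(272, 260) [491. -81.  59.]
(292, 260) [491. -72.  58.]
(272, 280) [491. -80.  77.]
(270, 290) [492. -81.  83.]
(255, 270) [497. -87.  59.]
(310, 280) [493. -65.  70.]
cam [431. -83. 189.] table [ 429. -127.    2.] [ 487. -155.    1.]
```

The fingertips measure about 35–40 mm above the reported TCP: both fixed cameras and the wrist camera put the tips at z≈45 when the TCP reads 9. The lens grip width (0.48×85 ≈ 41 mm) agrees, since that is the lens's 43 mm top section. So the jaws closed above the case and nothing was disturbed. I'll calibrate with a soft touch on bare table.

```bash
python3 - <<'E'
from h import *
s=r.observe();a=s["eef_pos"]
xy=[501,-75.4]
try:
    r.servo_line([*xy,-15],velocity=80)
    f0=np.array(r.observe()["force"]);z=-15
    while z>-45:
        z-=1.5; r.servo_line([*xy,z],velocity=25); s=r.observe(); f=np.array(s["force"])
        if f[2]-f0[2]>3: break
    print(z,f0,f,s["eef_pos"],s["time_s"])
    r.servo_line([*xy,z+3],velocity=40)
except r.Unreachable as e: print("unreach",e)
s=r.observe();print(s["time_s"],s["eef_pos"],s["force"])
p=r.get_image("side");save(p,"s6.png",4,(200,150,340,270))
E
```

```text
-37.5 [-0.23919521 -0.93572835  1.33690346] [-1.84218127  0.72859359  5.70079728] [501.28739934 -75.44550069 -36.80527897] 19.8167
20.0667 [501.19027161 -75.36215575 -34.35856136] [-0.40397017 -0.08830272  0.02251082]
```

View pics/s6.png

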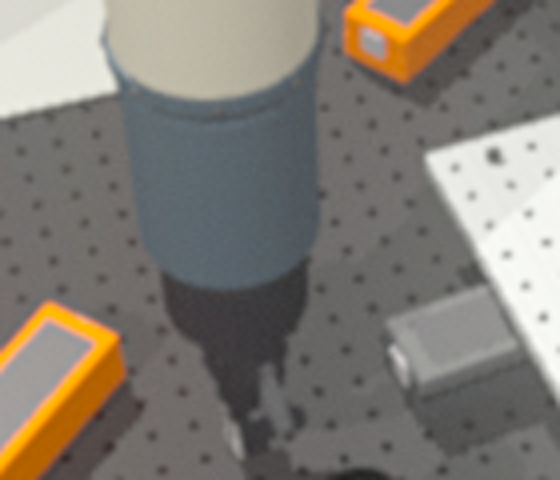

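Touch contact came at reported z = -36.8, so true tip height = reported + 36.8. I'll apply that and grip the case again.

```bash
echo 'DZ=-36.8' >> h.py; python3 - <<'E'
from h import *
yaw=0.108; u=np.array([np.cos(yaw),np.sin(yaw),0])
F=np.array([594.9,-65.3,0]); g=F+19*u
s=r.observe();a=s["eef_pos"]
r.servo_line([a[0],a[1],75+DZ],velocity=180)
r.gripper_open()
Q=pick([*g[:2],75+DZ],yaw)
r.servo_line([*g[:2],75+DZ],Q,velocity=150)
r.servo_line([*g[:2],35+DZ],velocity=80); print(r.observe()["force"])
r.servo_line([*g[:2],3.5+DZ],velocity=70)
s=r.observe();print(s["time_s"],s["eef_pos"],s["force"])
r.close_gripper(40)
s=r.observe();print(s["time_s"],s["width"],s["eef_pos"],s["force"])
if s["width"]>0.5:
    e=g-30*u; r.servo_line([*e[:2],3.5+DZ],velocity=80)
    s=r.observe();print(s["time_s"],s["eef_pos"],s["force"],s["width"])
p=r.get_image("side");save(p,"s7.png",4,(200,150,400,290))
E
```

```text
pick 0.3 [ 0.15  0.47  0.02  0.   -1.12 -1.61]
[ 0.57086032  1.71261541 -0.14896564]
23.6083 [613.78556132 -63.36521258 -33.51215038] [1.33118011 0.67690431 0.47160949]
24.0167 0.6009255127699171 [614.24386439 -63.16963085 -32.72221186] [0.45720803 0.69573803 2.74842301]
24.5417 [582.81618511 -66.66174156 -32.71384977] [-5.23374233  0.02176377  9.18786437] 0.6032345717760544
```

View pics/s7.png

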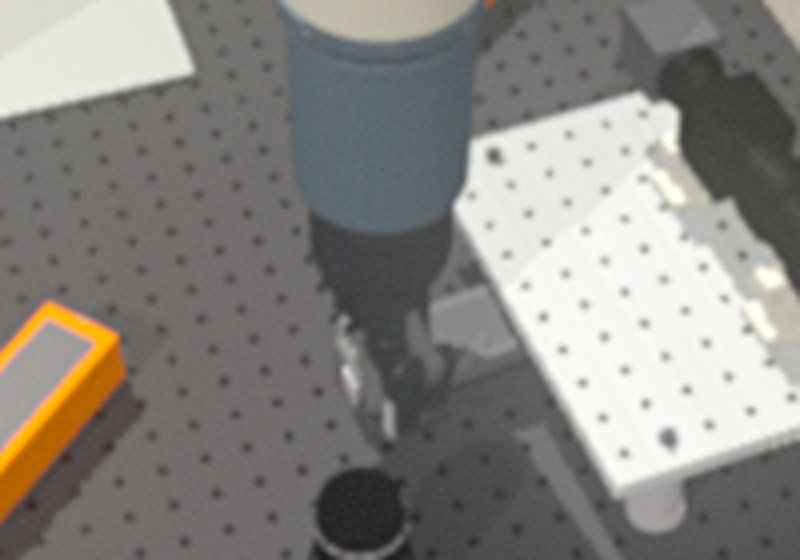

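The case is gripped (width 0.60 ≈ 51 mm) and sliding out. I'll finish the draw, then regrasp at its centre.

```bash
python3 - <<'E'
from h import *
yaw=0.108; u=np.array([np.cos(yaw),np.sin(yaw),0])
F=np.array([594.9,-65.3,0]); g=F+19*u
e=g-118*u; r.servo_line([*e[:2],4.3+DZ],velocity=100)
s=r.observe();print(s["time_s"],s["eef_pos"],s["force"],s["width"])
r.gripper_open()
r.servo_line([*e[:2],90+DZ],velocity=150)
p=r.get_image("wrist");save(p,"w8.png");X=cloud(p);x,y,z=X[...,0],X[...,1],X[...,2]
def lid(X):
    m=((z>33)&(z<44)&(x>440)&(x<655)&(y<-25)&(y>-130)).astype(np.uint8)
    m=cv2.morphologyEx(m,cv2.MORPH_OPEN,np.ones((3,3)))
    P=X[m>0][:,:2].astype(np.float32)
    if len(P)>20: print(len(P),cv2.minAreaRect(P),cv2.boxPoints(cv2.minAreaRect(P)).tolist())
lid(X)
for n in("side","scene"):
    p=r.get_image(n);save(p,n+"8.png");X=cloud(p);x,y,z=X[...,0],X[...,1],X[...,2];lid(X)
print(r.observe()["time_s"])
E
```

```text
25.625 [496.03817701 -76.08269736 -32.73139035] [-1.31843441 -0.42773267  2.70753516] 0.6008840093306619
12848 ((538.1235961914062, -71.3446044921875), (122.97089385986328, 52.18830871582031), 6.30117130279541) [[474.1456604003906, -52.15640640258789], [479.8735656738281, -104.02942657470703], [602.1015625, -90.53280639648438], [596.3736572265625, -38.65978240966797]]
1086 ((550.2868041992188, -71.84201049804688), (149.8662872314453, 53.947818756103516), 6.596894264221191) [[472.75091552734375, -53.6552619934082], [478.94866943359375, -107.24589538574219], [627.8226928710938, -90.02876281738281], [621.6249389648438, -36.43812561035156]]
1033 ((554.8828125, -69.22250366210938), (150.76043701171875, 55.22980880737305), 6.317471027374268) [[476.9216613769531, -50.0699348449707], [482.9990539550781, -104.96435546875], [632.843994140625, -88.37507629394531], [626.7666015625, -33.48065185546875]]
26.9417
```

View pics/side8.png

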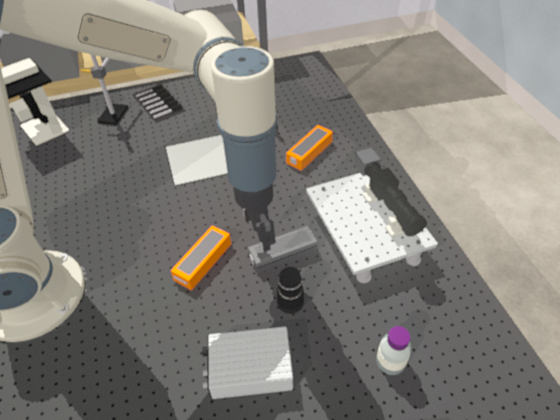

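View pics/w8.png

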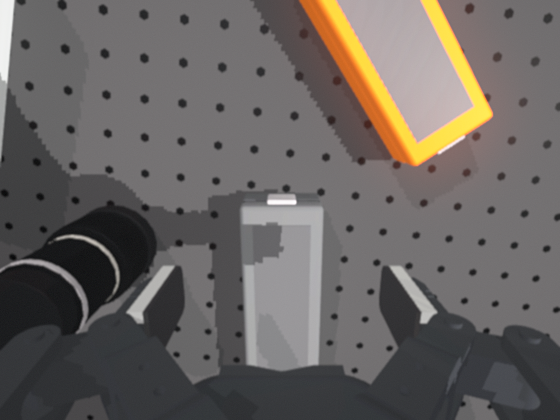

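The case is fully out: front centre (477,-78), rear at x≈627, plate edge at 658. Regrasping at its centre, lifting and carrying it over the mat.

```bash
python3 - <<'E'
from h import *
yaw=0.11; c=[551.3,-70.2]
r.servo_line([*c,70+DZ],velocity=150)
r.servo_line([*c,4+DZ],velocity=90)
r.close_gripper(50)
s=r.observe();print(s["time_s"],s["width"],s["force"])
r.servo_line([*c,20+DZ],velocity=50)
r.servo_line([*c,70+DZ],velocity=150)
s=r.observe();print(s["time_s"],s["width"],s["force"])
t=[450,316,70+DZ]
Q=pick(t,0.0)
r.servo_line(t,Q,velocity=170)
s=r.observe();print(s["time_s"],s["width"],s["force"],s["eef_pos"])
for n in("wrist","side","scene"):
    p=r.get_image(n);save(p,n+"9.png")
    X=cloud(p);x,y,z=X[...,0],X[...,1],X[...,2]
    m=((p["img"].min(-1)>140)&(z>-3)&(z<9)&(x>300)&(x<600)&(y>180)&(y<450)).astype(np.uint8)
    m=cv2.morphologyEx(m,cv2.MORPH_OPEN,np.ones((3,3)))
    P=X[m>0][:,:2].astype(np.float32);print(n,len(P),cv2.minAreaRect(P) if len(P)>5 else 0)
    m=(x>350)&(x<560)&(y>250)&(y<380)&(z>50)&(z<115)&(p["img"].min(-1)>60)
    print(np.nanpercentile(z[m],[5,50,95]) if m.any() else 0)
E
```

```text
28.775 0.6022437687334359 [-0.30626258  0.33425058  4.87019201]
29.725 0.6033555054824004 [ 0.95995023 -0.5765826  -2.66649757]
pick 0.85 [ 0.9   0.36 -0.17  0.   -1.04 -2.47]
32.225 0.6056008163163895 [-0.02567598 -0.70156131 -1.9747066 ] [450.12595434 315.48940772  33.2063198 ]
wrist 22293 ((452.78857421875, 315.6436767578125), (200.27687072753906, 161.18576049804688), 0.3927589952945709)
[102.73971472 104.54228281 105.69022673]
side 1771 ((449.7030334472656, 315.4921875), (202.5352783203125, 170.26014709472656), 0.10119970887899399)
[ 68.90528115  99.04784187 104.15010981]
scene 1750 ((451.2102355957031, 318.1666259765625), (206.9781951904297, 172.40078735351562), 0.49816352128982544)
[ 67.81801178 101.44679812 104.22978088]
```

View pics/side9.png

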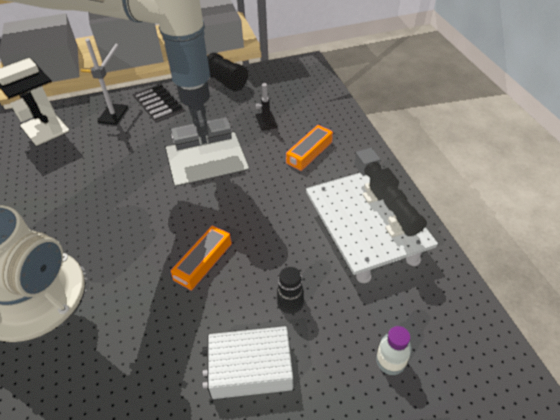

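View pics/wrist9.png

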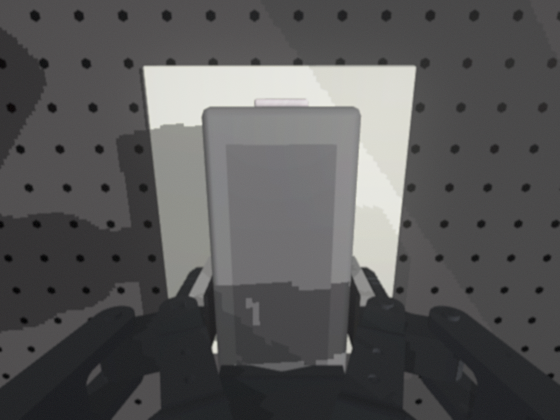

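View pics/scene9.png

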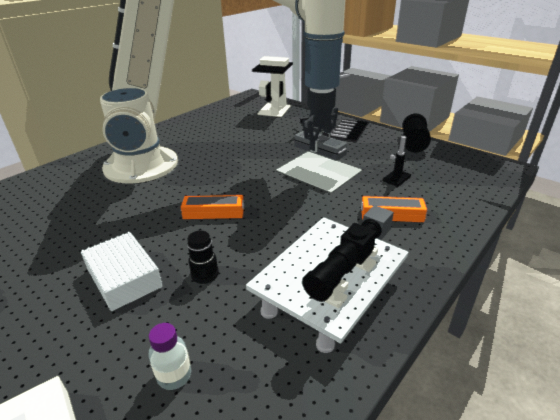

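The case is held level over the mat (lid at about 104 mm, mat centre measured at (452,316)). Lowering gently until contact.

```bash
python3 - <<'E'
from h import *
t=[451,316]
r.servo_line([*t,14+DZ],velocity=90)
r.dwell(0.1)
f0=np.array(r.observe()["force"]);z=14.
while z>4:
    z-=0.8; r.servo_line([*t,z+DZ],velocity=15); s=r.observe(); f=np.array(s["force"])
    if f[2]-f0[2]>2.5: break
print(z,f0,f,s["eef_pos"],s["time_s"])
r.gripper_open()
r.servo_line([*t,50+DZ],velocity=80)
r.servo_line([*t,150+DZ],velocity=200)
s=r.observe();print(s["time_s"],s["force"])
for n in("wrist","side","scene"):
    p=r.get_image(n);save(p,n+"10.png")
    X=cloud(p);x,y,zz=X[...,0],X[...,1],X[...,2]
    m=((zz>36)&(zz<48)&(x>330)&(x<570)&(y>230)&(y<400)).astype(np.uint8)
    m=cv2.morphologyEx(m,cv2.MORPH_OPEN,np.ones((3,3)));P=X[m>0]
    if len(P)>9:
        print(n,np.median(P[:,2]),cv2.minAreaRect(P[:,:2].astype(np.float32)))
        print(np.linalg.lstsq(np.c_[P[:,:2],np.ones(len(P))],P[:,2],rcond=None)[0][:2])
    m=(zz>93)&(zz<107)&(x>490)&(x<570)&(y<-150)&(y>-240); P=X[m]; print("lens",len(P),P.mean(0) if len(P) else 0)
E
```

```text
8.399999999999995 [-0.309855    0.17182323 -1.80049209] [ 0.13770794 -0.12961345  0.99050451] [451.17516138 316.12606119 -28.1128576 ] 35.0
36.7583 [-0.02553107  1.13813115 -1.29091117]
wrist 43.16901966377584 ((452.2975158691406, 316.1840515136719), (152.04421997070312, 52.19086456298828), 0.07795511186122894)
[ 0.00153907 -0.00014137]
lens 0 0
side 40.86670070528422 ((448.8758850097656, 313.11358642578125), (149.4722442626953, 57.911529541015625), 0.8580561280250549)
[0.000606   0.00670336]
lens 328 [ 526.49782416 -198.01525862   98.77047843]
scene 41.133577188995126 ((455.8352355957031, 315.793212890625), (150.28404235839844, 57.25949478149414), 0.6069844961166382)
[-0.00240173  0.02610625]
lens 275 [ 533.39492018 -197.02027264   98.67839223]
```

View pics/side10.png

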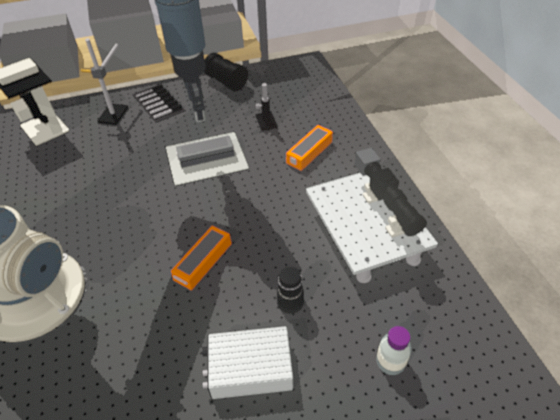

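View pics/wrist10.png

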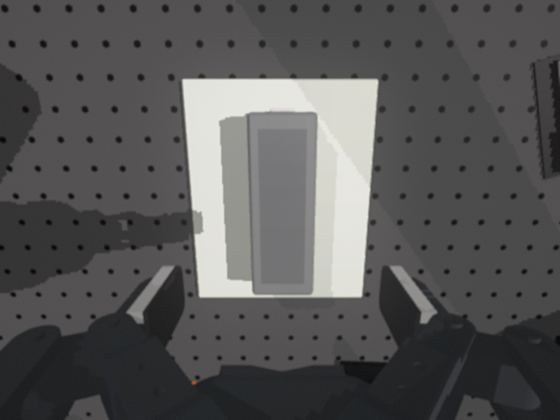

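The case lies flat and wholly on the mat, lid up, at wrist (283,203). The lens stands at side (290,290). Everything else is where it was, and the gripper is clear. Handing in.

```bash
python3 - <<'E'
from h import *
r.hand_in(); print(r.observe()["time_s"])
E
```

```text
the job is handed in; nothing more can be done
the job is handed in; nothing more can be done
```

The job is done and handed in at about 37 s of the 51 s allowed. The case lies flat on the mat, lid up, and the lens stands upright on bare table.

- **Lens:** I moved it first, to about (530, -195). Its top measured 99–101 mm high, which is right for a lens standing upright.
- **Case:** I drew it out along its own axis, regrasped it at its centre and lowered it until it just touched the mat. It sits centred at about (452, 316), wholly on the mat. The lid measured 41–43 mm high, against 42 expected. The wrist camera shows it level; the scene camera fit gave a slight tilt of 1.5°, which I put down to coarse pixels.
- **Other things:** In the last picture the platform, bottle, driver box, post and both orange look-alikes looked unmoved. I checked those by eye and did not re-measure them.

**What went wrong on the way:** my first grip on the case closed on nothing. The real fingertips are about 37 mm above the TCP position the robot reports. The cameras showed this and a soft touch on the table confirmed it. That miss moved nothing. It also means I had held the lens by its 43 mm top rather than its 47 mm section, though it was set down without trouble. I corrected for the offset from then on.

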